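# Roll the lining paper into its V-shaped cradle

### The job

Without gripping or lifting it, roll the cream roll of drawer-lining paper over the worktop by pushing it from the side, up the ramp of the blue cradle and into its V, gently so that it does not shoot away. It must end up lying in the V with its far end against the red stop plate, so push it along the V by its near end as far as needed, and leave it there. Leave the tin, matchbox, tablet bottle and clothes peg where they are.

Things in the scene. Friction and masses are not known exactly. Their poses are not given: they have to be found in the camera images.
- roll_center (a point): Centre of the loose cream roll of drawer-lining paper: a hard smooth round bar 200 mm long, 60 mm in diameter, 0.18-0.34 kg, lying on its side; its ends act as flat and solid, also at the core. x runs along the roll; y and z turn as it rolls. Starts left of the cradle (+y), within 0.12 rad of parallel. Centre 30 mm up on the worktop, 44 on the ramp's crest, 35 seated.
- cradle_seat (a point): Where the roll's centre must end, 35 mm above the worktop, in the fixed blue sheet-metal cradle. x along the V away from the robot, y left to the ramp, z up. Ramp crest at y = +24 mm, 14 mm high; then the V falls at 30 deg; its back face rises at 45 deg to 42 mm height at y = -49 mm. Sheet from x = -92 to +104 mm: the seated roll's near end sticks out 8 mm.
- ramp_foot (a point): Middle of the ramp's foot at worktop level, 80 mm to the left of the seat; axes as cradle_seat. The ramp rises from here to its crest 56 mm nearer the V. A push at or below the roll's mid height carries it up; one well above it wedges it against the ramp. The roll starts with its centre 150 to 220 mm left of the V, 20 to 35 mm farther from the stop plate (nearer the robot) than its final place.
- wax_tin: Flat green round tin, 70 mm in diameter, 25 mm high; origin under its centre. A bystander, left of the work.
- matchbox: Dark red matchbox, 36 x 54 x 16 mm; origin under its centre. A bystander, left of the work.
- pill_bottle: White tablet bottle standing up, 37 mm in diameter, 78 mm high; origin under its centre. A bystander, left of the work.
- peg_0: Red clothes peg lying down, 15 x 72 x 12 mm; origin under its centre. A bystander, right of the cradle.
- stop_face (a point): Point on the face of the red stop plate at the far end of the V, 100 mm from the seat, 35 mm above the worktop; axes as cradle_seat. The plate is 52 mm high, 8 mm thick, from y = -53 to +26 mm.

How it is judged:
By the outcome, as a careful person would: the job done as asked, in the order asked, and still so for the second after the job is handed in, with the robot touching nothing.
It also fails if it takes over 51 s, if anything falls off the work surface, if the arm or the gripper's body presses on something with over 40 N, if the wrist force passes 120 N, or if a joint passes its speed limit or range.

### The arm

A 7-joint arm with a two-finger parallel gripper is mounted at the origin on a cart in front of the work surface, level with it; the furniture and walls round the work are solid. World frame = base frame: x ahead of the robot, y to its left, z up, the work surface at z = 0. Lengths are in m, angles in rad, forces in N, time in s.
With the tool pointing down it reaches from about 0.425 to 1.025 m from the base axis. Payload 9.4 kg.
Tool frame: the origin (TCP) lies on the centre line of the jaws, within the pads' length; the fingertips stand 11 mm ahead of it and the grasp point (between the pads) lies 8 mm behind it; z points along the fingers, y is the line along which they close (so a half turn about z gives the same grasp; the last joint's range is limited). The gripper opens to 85 mm and grips with 20 to 120 N. Pads are 22 mm wide; open, the fingers measure 114 mm over their backs; the gripper's body (76 mm by 85 mm) begins 54 mm behind the grasp point. The pads swing forward as they close: fully open they stand 13 mm farther back than shut.
Start: joints at [-1.338, 0.599, -0.003, 1.599, 0.002, 0.943, -0.08], TCP at [0.221, 0.69, 0.242] pointing down, gripper open.
Joint ranges: [-2.57, 2.57], [-0.35, 1.97], [-1.29, 1.29], [0.11, 2.56], [-1.05, 4.19], [0.11, 1.86], [-2.63, 2.63]. Speed limits (rad/s): [2.22, 2.22, 3.01, 3.01, 3.14, 3.14, 3.14].

### API

Orientations are given as a unit quaternion [x, y, z, w].
In Python, from station import readout, vision, hand_in gives the robot as it stands.
- The arm moves only by the shell command python3 -m handwheel 'ROWS' [FORCE]. ROWS is JSON, a list of rows, each a list of 7 numbers: the shift along the tool's x, y, z in units of 750 mm (1.0 is 750 mm), then the turn, a rotation vector about the tool's x, y, z in units of 120 degrees (1.0 is 120 degrees), then the closure, from -1 (fully open) to 1 (shut), so that 0 is half open. A call has 1 to 12 rows; each row is the pose to reach, as a shift and turn from the pose commanded when the call began, along the tool's axes at that moment; what a row does not reach only later rows make up. A row lasts 1/8 s, in which the tool goes at most 62.5 mm and 10.7 degrees, less where a joint would pass 70% of its speed; a pose out of reach is approached as far as the arm can. A call with a number of a shift or a turn outside -1 to 1 is refused whole. A call with a gripper value outside its range is refused whole. The fingers move at their own pace and stop on an object; FORCE is the grip in N (left out, the last holds). Time passes only in rows, so rows that repeat a pose let the fingers close. It gives the time, the measured TCP pose, the force, the opening and the grip force at its end, in the units of the state.
- readout.state(): the state, without advancing time (a new reading comes with each control period).
- vision.read_camera(name): name is "side" or "top"; returns a dict with "color" (400x640x3 uint8, red, green, blue), "fx", "fy", "cx", "cy" (pixels), "distortion" ([k1, k2, p1, p2, k3] as OpenCV has them; the pictures are not rectified), "R" (3x3) and "t" (3): a world point X has camera coordinates R X + t. Camera axes: x right, y down, z forward; pixel columns grow to the right and rows downward; lengths in m; the calibration is good to about 2 mm. A picture is of the moment at which its call begins. There is no depth.
- hand_in(): hands the job in; it is judged then, once.
The state is a dict: "t": time; "joints": joint angles; "joint_vel": joint speeds; "tau": joint torques, N m; "tcp_pos": TCP position; "orientation": TCP orientation; "contact_force": force on the tool from outside, world axes, zero at the start; "torque": the same for the moment, N m; "gripper_width": finger opening in m; "gripper_force": force on a finger pad.
Only numpy, scipy, OpenCV 4.12 (cv2) and the standard library are available. Lean on these libraries where they do the work, as an engineer would, in place of code of your own. Each camera call takes 0.05 s, during which the arm holds its last target. There are 200 camera calls.

## Working session

There is one attempt and no reset: what is moved stays moved. The work goes in short steps, Python scripts to look and compute and a shell command to move; the robot and the scene stay as the last step left them, time stands still between calls to the robot, and variables do not carry over. Pictures are saved under pics/ and viewed, at most 10 in all, crops included, and the job is handed in when it is done.

```bash
mkdir -p pics; ls
python3 - <<'E'
from station import readout, vision
import cv2
print(readout.state())
for n in("top","side"):
    c=vision.read_camera(n); cv2.imwrite(f"pics/{n}0.png",c["color"][:,:,::-1])
    print(n,{k:v for k,v in c.items() if k!="color"})
E
```

```text
pics
{'t': 0.0, 'joints': array([-1.33770586,  0.60015298, -0.00254761,  1.60014568,  0.00180495,
        0.94288797, -0.07981239]), 'joint_vel': array([ 3.25052802e-04,  1.34258293e-03,  3.56259708e-04, -2.89038419e-04,
       -1.11508987e-03, -9.22780588e-05,  5.64503605e-04]), 'tau': array([-7.92258879e-05, -7.76460028e+01,  1.56490199e+00, -2.58003098e+01,
        1.23169526e-02,  9.23354732e-03, -1.07471365e-05]), 'tcp_pos': array([0.22089565, 0.6900443 , 0.24139111]), 'orientation': array([ 1.54250524e-01,  9.88031448e-01, -7.94372392e-04, -4.96194465e-05]), 'contact_force': array([-0.13146193, -0.45545207,  0.21952581]), 'torque': array([-0.00733012, -0.03624432, -0.00661426]), 'gripper_force': 0.0, 'gripper_width': 0.08572935470308819}
top {'fx': 476.4902864397528, 'fy': 476.4902864397528, 'cx': 317.78728448324114, 'cy': 199.78463716790404, 'distortion': array([-0.03658425,  0.        ,  0.        ,  0.        ,  0.        ]), 'R': array([[ 0.36802498, -0.92975124,  0.01096564],
       [-0.85914515, -0.34453939, -0.37836784],
       [ 0.35556606,  0.12982774, -0.92559037]]), 't': array([-0.18693912,  0.52926257,  1.41222005])}
side {'fx': 449.90912492232115, 'fy': 449.90912492232115, 'cx': 325.51383705646583, 'cy': 195.71272841199504, 'distortion': array([-0.00246789,  0.        ,  0.        ,  0.        ,  0.        ]), 'R': array([[ 0.29994014, -0.95395052,  0.00378417],
       [-0.78525705, -0.24914824, -0.56683024],
       [ 0.54167082,  0.1670436 , -0.82382593]]), 't': array([-0.14558936,  0.48631158,  1.011665  ])}
```

View pics/top0.png

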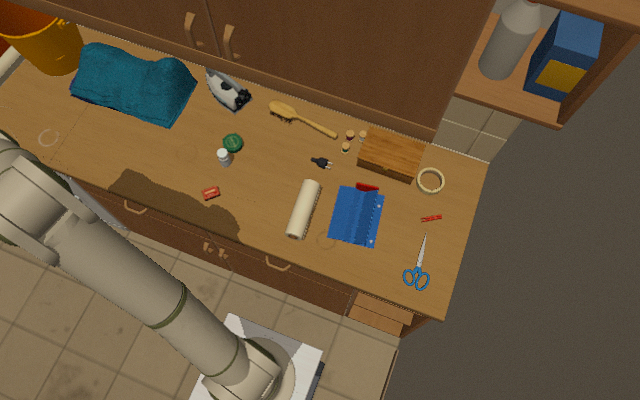

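View pics/side0.png

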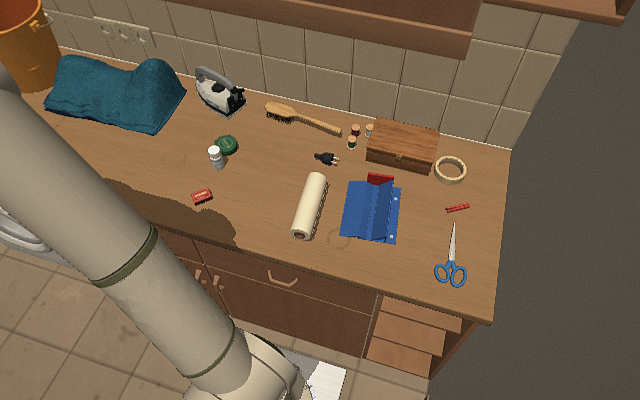

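```bash
cat > h.py <<'E'
import numpy as np, cv2
from scipy.optimize import minimize
from station import readout, vision
def proj(c,P):
    K=np.array([[c["fx"],0,c["cx"]],[0,c["fy"],c["cy"]],[0,0,1]])
    return cv2.projectPoints(np.asarray(P,float).reshape(-1,3),cv2.Rodrigues(c["R"])[0],c["t"],K,c["distortion"])[0][:,0]
def back(c,uv,z):
    K=np.array([[c["fx"],0,c["cx"]],[0,c["fy"],c["cy"]],[0,0,1]])
    n=cv2.undistortPoints(np.array([[uv]],float),K,c["distortion"])[0,0]
    d=c["R"].T@np.r_[n,1]; o=-c["R"].T@c["t"]
    return o+d*(z-o[2])/d[2]
def rollmask(c,box):
    hsv=cv2.cvtColor(c["color"],cv2.COLOR_RGB2HSV).astype(int)
    m=((hsv[...,1]<105)&(hsv[...,2]>110)&(hsv[...,0]<40)).astype(np.uint8)
    o=np.zeros_like(m); x0,y0,x1,y1=box; o[y0:y1,x0:x1]=m[y0:y1,x0:x1]
    n,l,s,_=cv2.connectedComponentsWithStats(o)
    return (l==1+np.argmax(s[1:,4])).astype(np.uint8)
def cyl(p,z):
    x,y,a=p; t=np.linspace(0,2*np.pi,40); u=np.array([np.cos(a),np.sin(a),0]); v=np.array([-u[1],u[0],0])
    return np.vstack([np.array([x,y,z])+s*.1*u+.03*(np.cos(t)[:,None]*v+np.sin(t)[:,None]*[0,0,1]) for s in(-1,1)])
def fill(pts,S=8):
    m=np.zeros((400*S//4,640*S//4),np.uint8)  # 2x supersample
    cv2.fillConvexPoly(m,np.round((cv2.convexHull(pts.astype(np.float32))[:,0]+.5)*2*16-8).astype(np.int32),1,shift=4); return m
def fitroll(cams,masks,p0,z=.03):
    big=[cv2.resize(m,None,fx=2,fy=2,interpolation=0) for m in masks]
    f=lambda p:sum(int((fill(proj(c,cyl(p,z)))!=b).sum()) for c,b in zip(cams,big))
    s=np.array(p0)+np.array([[0,0,0],[.02,0,0],[0,.02,0],[0,0,.1]])
    r=minimize(f,p0,method="Nelder-Mead",options=dict(initial_simplex=s,xatol=1e-4,fatol=1)); return r.x,r.fun,sum(b.sum() for b in big)
E
python3 - <<'E'
from h import *
t=vision.read_camera("top"); s=vision.read_camera("side")
mt=rollmask(t,(280,170,328,245)); ms=rollmask(s,(283,165,333,245))
print(mt.sum(),ms.sum(),back(t,(303,208),.03),back(s,(310,205),.03))
p0=[*back(s,(310,205),.03)[:2],0]
for cs,m in(([t,s],[mt,ms]),([t],[mt]),([s],[ms])): print(fitroll(cs,m,p0))
a=s["color"][160:250,285:410,::-1].copy(); b=t["color"][170:250,280:400,::-1].copy()
a[ms[160:250,285:410]-cv2.erode(ms,np.ones((3,3)))[160:250,285:410]>0]=(0,0,255)
im=np.zeros((600,800,3),np.uint8); a=cv2.resize(a,None,fx=4,fy=4,interpolation=2); im[:360,:500]=a
b=cv2.resize(b,None,fx=3,fy=3); im[360:600,:360]=b
cv2.imwrite("pics/c1.png",im)
E
```

```text
1070 1375 [0.5438941 0.067542  0.03     ] [0.54307506 0.06495537 0.03      ]
(array([0.54257975, 0.06970521, 0.06679364]), np.float64(1048.0), np.uint64(9780))
(array([0.5425047 , 0.0684966 , 0.07334323]), np.float64(440.0), np.uint64(4280))
(array([0.54246589, 0.07020358, 0.07164348]), np.float64(587.0), np.uint64(5500))
```

View pics/c1.png

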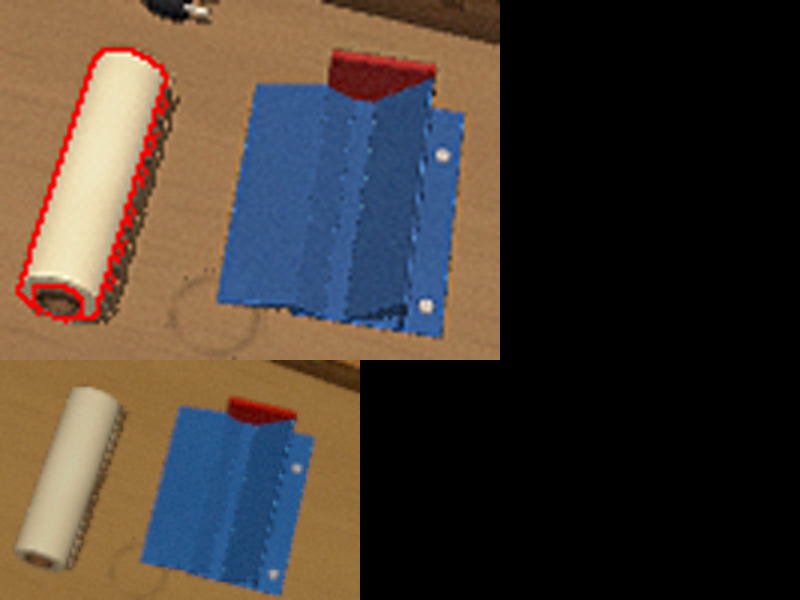

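Run:
```python
from h import *
from scipy.optimize import least_squares
t=vision.read_camera("top"); s=vision.read_camera("side")
T=lambda x,y:((x+.5)/3+280-.5,(y-360+.5)/3+170-.5); S=lambda x,y:((x+.5)/4+285-.5,(y+.5)/4+160-.5)
obs=[(s,S(256,84),(.104,.08,0)),(s,S(218,303),(-.092,.08,0)),(s,S(433,79),(.104,-.049,.042)),
 (t,T(180,405),(.104,.08,0)),(t,T(142,563),(-.092,.08,0)),(t,T(296,420),(.104,-.049,.042)),
 (s,S(331,49),(.108,.026,.052)),(s,S(436,63),(.108,-.053,.052))]
def res(p,fl=False):
    R=np.array([[np.cos(p[2]),-np.sin(p[2])],[np.sin(p[2]),np.cos(p[2])]])
    return np.concatenate([proj(c,np.r_[p[:2]+R@np.array(q[:2]),q[2]])[0]-u for c,u,q in obs])
r=least_squares(res,[.55,-.1,0],loss="soft_l1"); print(r.x, res(r.x).round(1))
for c,u,q in obs: print(back(c,u,q[2]).round(4))
for n,c,u,z in(("tin",s,(227,145),.02),("match",s,(202,196),.01),("pill",s,(217,166),0),("peg",s,(457,208),.01)): print(n,back(c,u,z).round(3))
```

```text
[ 0.58888572 -0.10629705  0.13276833] [ 0.2  0.3 -0.2  0.6 -0.3 -0.8  0.1  0.2 -0.5 -0.1 -0.6 -1.2  0.5  0.1
  0.9  0.3]
[ 0.6821 -0.0124  0.    ]
[ 0.4891 -0.0391  0.    ]
[ 0.6957 -0.1425  0.042 ]
[ 0.6822 -0.0127  0.    ]
[ 0.4875 -0.041   0.    ]
[ 0.6951 -0.1445  0.042 ]
[ 0.6923 -0.0648  0.052 ]
[ 0.7031 -0.1418  0.052 ]
tin [0.686 0.392 0.02 ]
match [0.489 0.385 0.01 ]
pill [0.612 0.396 0.   ]
peg [ 0.675 -0.342  0.01 ]
```

```bash
cat >> h.py <<'E'
from scipy.spatial.transform import Rotation as Ro
A=.1328; SEAT=np.array([.5889,-.1063])
RL=np.array([[np.cos(A),-np.sin(A)],[np.sin(A),np.cos(A)]])
def where():
    st=readout.state(); print("t",st["t"],"local",(RL.T@(st["tcp_pos"][:2]-SEAT)).round(4),"z",st["tcp_pos"][2].round(4),"F",st["contact_force"].round(1)); return st
def rows(lx,ly,z,yaw=A):
    st=where(); R=Ro.from_quat(st["orientation"])
    g=np.r_[SEAT+RL@[lx,ly],z]; ty=np.array([np.cos(yaw),np.sin(yaw),0]); tz=np.array([0,0,-1.])
    G=Ro.from_matrix(np.c_[np.cross(ty,tz),ty,tz])
    print("row",(R.inv().apply(g-st["tcp_pos"])/.75).round(4),((R.inv()*G).as_rotvec()/np.radians(120)).round(4))
E
python3 -c "
from h import *
rows(-.023,.26,.2)"
python3 -m handwheel '[[-0.617,-0.567,0.04,0,0,0.54,-1],[-0.617,-0.567,0.04,0,0,0.54,-1],[-0.617,-0.567,0.04,0,0,0.54,-1],[-0.617,-0.567,0.04,0,0,0.54,-1],[-0.617,-0.567,0.04,0,0,0.54,-1],[-0.617,-0.567,0.04,0,0,0.54,-1],[-0.617,-0.567,0.04,0,0,0.54,-1],[-0.617,-0.567,0.04,0,0,0.54,-1],[-0.617,-0.567,0.04,0,0,0.54,-1],[-0.617,-0.567,0.04,0,0,0.54,-1],[-0.617,-0.567,0.04,0,0,0.54,-1],[-0.617,-0.567,0.04,0,0,0.54,-1]]'
python3 -c "
from h import *
rows(-.023,.26,.02)"
```

```text
t 0.3 local [-0.2592  0.8383] z 0.242 F [ 0.5 -0.5 -0.6]
row [-0.6148 -0.5619  0.0563] [-2.000e-04  2.000e-04  5.387e-01]
t: 1.8
tcp_pos: [0.5321, 0.1444, 0.2123]
orientation: [0.66, 0.751, 0.0, -0.0]
contact_force: [-0.3, 0.8, -0.2]
gripper_width: 0.0856
gripper_force: 0.0
t 1.8 local [-0.0231  0.256 ] z 0.2123 F [-0.3  0.8 -0.2]
row [5.300e-03 2.000e-04 2.563e-01] [-0.0001 -0.0002 -0.0018]
```

```bash
python3 -m handwheel '[[0.008,0,0.08,0,0,0,-1],[0.008,0,0.16,0,0,0,-1],[0.008,0,0.22,0,0,0,-1],[0.008,0,0.25,0,0,0,-1],[0.008,0,0.25,0,0,0,-1],[0.008,0,0.25,0,0,0,-1]]'
python3 - <<'E'
from h import *
where()
s=vision.read_camera("side"); cv2.imwrite("pics/s2.png",cv2.resize(s["color"][110:270,250:430,::-1],None,fx=3.5,fy=3.5,interpolation=2))
E
```

```text
t: 2.55
tcp_pos: [0.5314, 0.1516, 0.0256]
orientation: [0.659, 0.752, 0.0, 0.0]
contact_force: [0.1, -0.4, 1.0]
gripper_width: 0.0854
gripper_force: 0.0
t 2.55 local [-0.0228  0.2633] z 0.0256 F [ 0.1 -0.4  1. ]
```

View pics/s2.png

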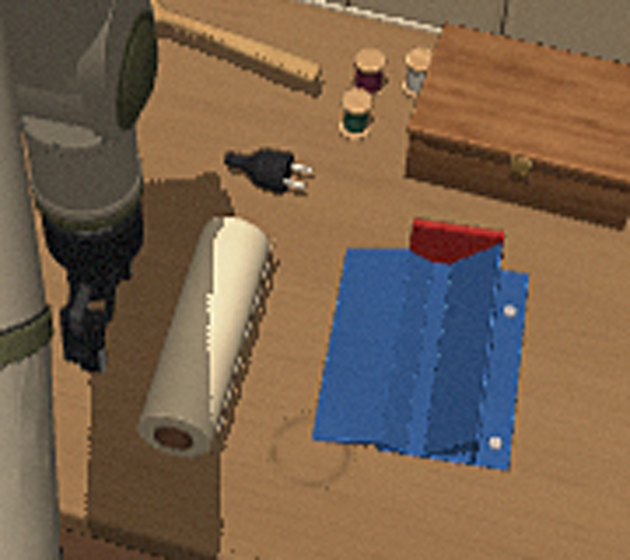

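Run:
```python
from h import *
s=vision.read_camera("side")
for z in(.0,.0146,.0276,.04):
  print(z,[proj(s,np.r_[SEAT+RL@[x,y],z]).round(1)[0].tolist() for x in(-.066,-.08) for y in (.252,.274)])
```

```text
0.0 [[281.5, 219.2], [274.1, 218.1], [280.4, 223.3], [272.9, 222.2]]
0.0146 [[281.1, 216.5], [273.6, 215.4], [280.0, 220.7], [272.5, 219.5]]
0.0276 [[280.8, 214.1], [273.2, 213.0], [279.6, 218.3], [272.0, 217.1]]
0.04 [[280.4, 211.8], [272.8, 210.6], [279.3, 215.9], [271.6, 214.8]]
```

```bash
python3 -m handwheel '[[-0.012,0,0.013,0,0,0,-1],[-0.024,0,0.013,0,0,0,-1],[-0.034,0,0.013,0,0,0,-1],[-0.042,0,0.013,0,0,0,-1],[-0.050,0,0.013,0,0,0,-1],[-0.056,0,0.013,0,0,0,-1],[-0.062,0,0.013,0,0,0,-1],[-0.068,0,0.013,0,0,0,-1],[-0.074,0,0.013,0,0,0,-1],[-0.080,0,0.013,0,0,0,-1],[-0.086,0,0.013,0,0,0,-1],[-0.092,0,0.013,0,0,0,-1]]'
python3 - <<'E'
from h import *
where()
s=vision.read_camera("side"); cv2.imwrite("pics/s3.png",cv2.resize(s["color"][110:270,250:430,::-1],None,fx=3.5,fy=3.5,interpolation=2))
E
```

```text
t: 4.15
tcp_pos: [0.5403, 0.0816, 0.015]
orientation: [0.66, 0.752, -0.0, 0.0]
contact_force: [1.1, 0.5, -0.3]
gripper_width: 0.0851
gripper_force: 0.0
t 4.15 local [-0.0233  0.1927] z 0.015 F [ 1.1  0.5 -0.3]
```

View pics/s3.png

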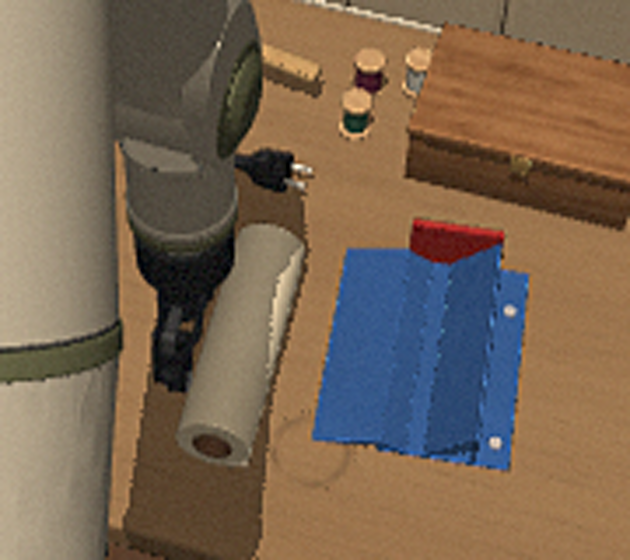

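```bash
cat >> h.py <<'E'
def show(x,y,a,z=.03):
    s=vision.read_camera("side"); im=s["color"][:,:,::-1].copy()
    p=cyl([*(SEAT+RL@[x,y]),A+a],z)
    for k in (p[:40],p[40:]): cv2.polylines(im,[np.round(proj(s,k)*16).astype(np.int32)],True,(0,255,0),1,shift=4)
    return im
E
python3 - <<'E'
from h import *
s=vision.read_camera("side"); t=vision.read_camera("top")
ms=rollmask(s,(295,165,345,250))
print(ms.sum()); x,f,n=fitroll([s],[ms],[*(SEAT+RL@[-.023,.148]),A]); print(x,f,n,RL.T@(x[:2]-SEAT),x[2]-A)
E
```

```text
1206
[0.5610402  0.03808979 0.06436929] 937.0 4824 [-0.00849585  0.14680736] -0.06843071025816855
```

Run:
```python
from h import *
s=vision.read_camera("side")
P=lambda x,y:((x+.5)/3.5+250-.5,(y+.5)/3.5+110-.5)
print("near",RL.T@(back(s,P(212,446),.03)[:2]-SEAT))
print("orig near",RL.T@(back(s,P(173,434),.03)[:2]-SEAT))
a=show(-.023,.148,0)[110:270,250:430]; b=show(-.020,.148,-.06)[110:270,250:430]
cv2.imwrite("pics/s4.png",cv2.resize(np.hstack([a,b])[40:],None,fx=2.2,fy=2.2,interpolation=2))
```

```text
near [-0.12588381  0.15523581]
orig near [-0.12061265  0.18748653]
```

View pics/s4.png

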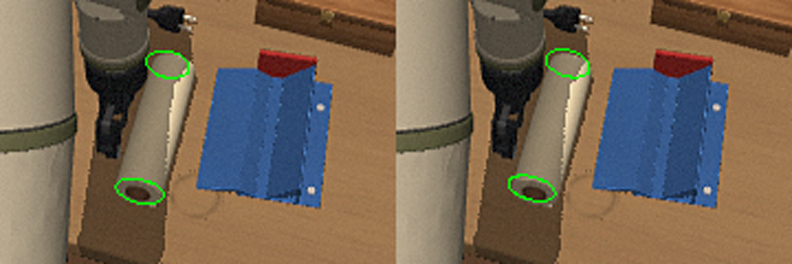

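```bash
python3 -m handwheel '[[-0.007,0,0,0,0,0,-1],[-0.014,0,0,0,0,0,-1],[-0.021,0,0,0,0,0,-1],[-0.028,0,0,0,0,0,-1],[-0.035,0,0,0,0,0,-1],[-0.042,0,0,0,0,0,-1],[-0.049,0,0,0,0,0,-1],[-0.056,0,0,0,0,0,-1],[-0.063,0,0,0,0,0,-1],[-0.070,0,0,0,0,0,-1],[-0.077,0,0,0,0,0,-1],[-0.084,0,0,0,0,0,-1]]'
python3 - <<'E'
from h import *
where()
a=show(-.023,.084,0)[110:270,250:430]
cv2.imwrite("pics/s5.png",cv2.resize(a[40:],None,fx=3.5,fy=3.5,interpolation=2))
E
```

```text
t: 5.95
tcp_pos: [0.5484, 0.0193, 0.015]
orientation: [0.66, 0.752, 0.0, -0.0]
contact_force: [-0.1, -0.1, -0.4]
gripper_width: 0.0858
gripper_force: 0.4
t 5.95 local [-0.0235  0.1298] z 0.015 F [-0.1 -0.1 -0.4]
```

View pics/s5.png

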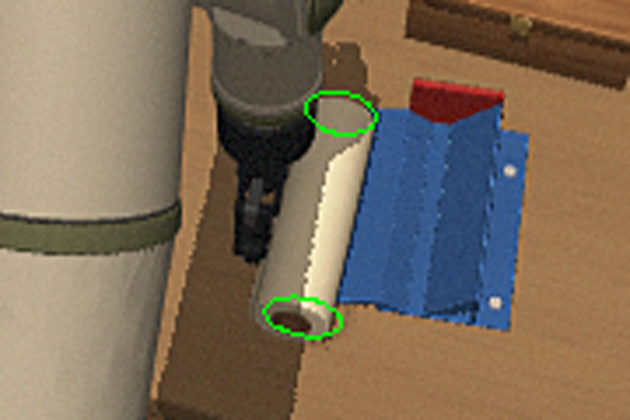

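```bash
python3 -m handwheel '[[-0.007,0,0,0,0,0,-1],[-0.014,0,0,0,0,0,-1],[-0.021,0,-0.001,0,0,0,-1],[-0.028,0,-0.003,0,0,0,-1],[-0.035,0,-0.005,0,0,0,-1],[-0.042,0,-0.007,0,0,0,-1],[-0.049,0,-0.009,0,0,0,-1],[-0.056,0,-0.011,0,0,0,-1]]'
python3 - <<'E'
from h import *
where()
a=show(-.027,.0445,0,.039)[110:270,250:430]
cv2.imwrite("pics/s6.png",cv2.resize(a[40:],None,fx=3.5,fy=3.5,interpolation=2))
E
```

```text
t: 7.0
tcp_pos: [0.554, -0.0225, 0.0234]
orientation: [0.66, 0.752, 0.0, 0.0]
contact_force: [0.3, 1.3, 1.3]
gripper_width: 0.0853
gripper_force: 1.0
t 7.0 local [-0.0235  0.0877] z 0.0234 F [0.3 1.3 1.3]
```

View pics/s6.png

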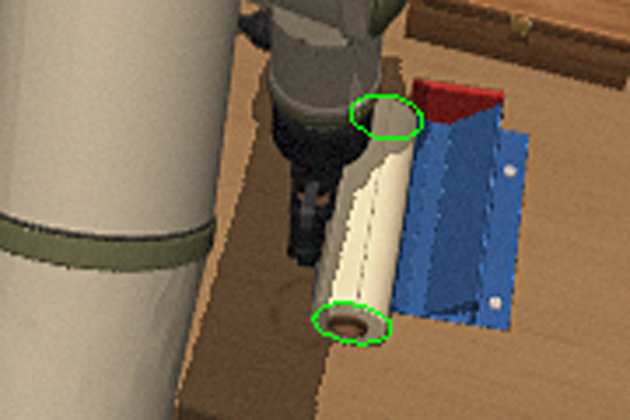

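```bash
python3 -m handwheel '[[-0.006,0,-0.001,0,0,0,-1],[-0.012,0,-0.002,0,0,0,-1],[-0.018,0,-0.003,0,0,0,-1],[-0.024,0,-0.004,0,0,0,-1],[-0.030,0,-0.005,0,0,0,-1],[-0.036,0,-0.006,0,0,0,-1],[-0.041,0,-0.006,0,0,0,-1],[-0.041,0,-0.006,0,0,0,-1],[-0.041,0,-0.006,0,0,0,-1],[-0.041,0,-0.006,0,0,0,-1],[-0.041,0,-0.006,0,0,0,-1],[-0.041,0,-0.006,0,0,0,-1]]'
python3 - <<'E'
from h import *
where()
a=show(-.027,0,0,.035)[110:270,250:430]
cv2.imwrite("pics/s7.png",cv2.resize(a[40:],None,fx=3.5,fy=3.5,interpolation=2))
E
```

```text
t: 8.55
tcp_pos: [0.5579, -0.0526, 0.0278]
orientation: [0.66, 0.752, 0.0, 0.0]
contact_force: [-0.5, -0.9, 0.3]
gripper_width: 0.0857
gripper_force: 0.0
t 8.55 local [-0.0236  0.0574] z 0.0278 F [-0.5 -0.9  0.3]
```

View pics/s7.png

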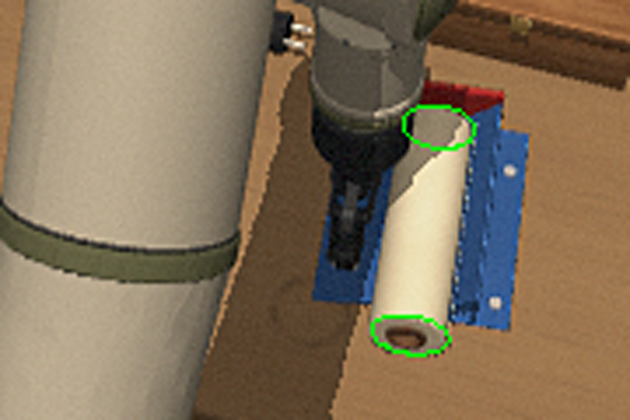

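```bash
python3 -m handwheel '[[0.03,0,0,0,0,0,-1],[0.04,0,-0.06,0,0,0,-1],[0.04,0,-0.13,0,0,0,0],[0.02,-0.06,-0.13,0,0,0,1],[-0.03,-0.12,-0.13,0,0,0,1],[-0.0765,-0.185,-0.13,0,0,0,1],[-0.0765,-0.185,-0.10,0,0,0,1],[-0.0765,-0.185,-0.05,0,0,0,1],[-0.0765,-0.185,0,0,0,0,1],[-0.0765,-0.185,0.007,0,0,0,1],[-0.0765,-0.185,0.007,0,0,0,1],[-0.0765,-0.185,0.007,0,0,0,1]]' 20
python3 - <<'E'
from h import *
where()
a=show(-.028,0,0,.035)[110:270,250:430]
cv2.imwrite("pics/s8.png",cv2.resize(a[40:],None,fx=3.5,fy=3.5,interpolation=2))
E
```

```text
t: 10.1
tcp_pos: [0.4276, -0.1275, 0.0224]
orientation: [0.66, 0.752, -0.001, -0.001]
contact_force: [-0.9, -0.4, -0.2]
gripper_width: -0.0001
gripper_force: 0.0
t 10.1 local [-0.1627  0.0004] z 0.0224 F [-0.9 -0.4 -0.2]
```

View pics/s8.png

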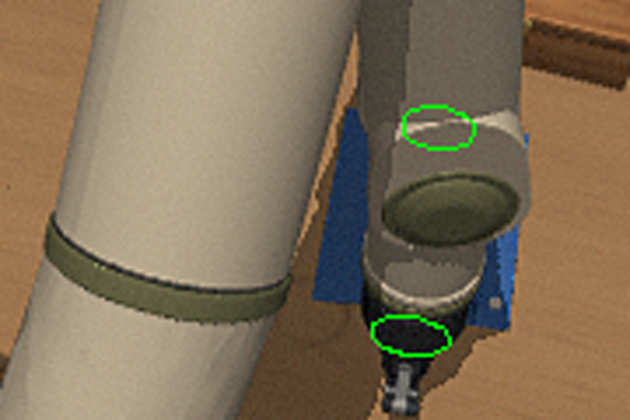

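```bash
python3 -m handwheel '[[0,0,-0.014,0,0,0,1],[0,0.007,-0.014,0,0,0,1],[0,0.014,-0.014,0,0,0,1],[0,0.021,-0.014,0,0,0,1],[0,0.028,-0.014,0,0,0,1],[0,0.034,-0.014,0,0,0,1],[0,0.040,-0.014,0,0,0,1],[0,0.045,-0.014,0,0,0,1],[0,0.048,-0.014,0,0,0,1]]'
python3 -c "
from h import *
where()"
```

```text
t: 11.28
tcp_pos: [0.464, -0.1229, 0.0333]
orientation: [0.66, 0.752, -0.0, -0.0]
contact_force: [-3.4, -0.5, 3.5]
gripper_width: -0.0002
gripper_force: 2.1
t 11.275 local [-1.26e-01  1.00e-04] z 0.0333 F [-3.4 -0.5  3.5]
```

```bash
for i in 1 2; do python3 -m handwheel '[[0,0.003,0,0,0,0,1],[0,0.006,0,0,0,0,1]]' | grep -E "pos|contact"; done
```

```text
tcp_pos: [0.4682, -0.1224, 0.0333]
contact_force: [-2.2, -0.6, 2.8]
tcp_pos: [0.4713, -0.1219, 0.0332]
contact_force: [-11.0, -2.3, 7.2]
```

```bash
python3 -m handwheel '[[0,0.0015,0,0,0,0,1],[0,0.0015,0,0,0,0,1]]' | grep -E "pos|contact"; python3 -c "
from h import *
where()"
```

```text
tcp_pos: [0.4712, -0.1219, 0.0332]
contact_force: [-8.5, -3.0, 8.2]
t 12.025 local [-0.1187  0.0002] z 0.0332 F [-8.5 -3.   8.2]
```

```bash
python3 -m handwheel '[[0,-0.005,0,0,0,0,1],[0,-0.02,0,0,0,0,1],[0,-0.05,0,0,0,0,1],[0,-0.05,-0.08,0,0,0,1],[0,-0.05,-0.16,0,0,0,1],[0,-0.05,-0.24,0,0,0,1],[0.08,-0.03,-0.25,0,0,0,1],[0.16,0,-0.25,0,0,0,1],[0.24,0.03,-0.25,0,0,0,1],[0.32,0.05,-0.25,0,0,0,1],[0.4,0.07,-0.25,0,0,0,1],[0.45,0.07,-0.25,0,0,0,1]]'
python3 - <<'E'
from h import *
where()
t=vision.read_camera("top"); s=vision.read_camera("side")
ms=rollmask(s,(340,160,400,260)); mt=rollmask(t,(325,170,390,255))
for cs,m in(([s],[ms]),([t],[mt])):
    x,f,n=fitroll(cs,m,[*(SEAT+RL@[0,0]),A],.035); print(m[0].sum(),f,n,(RL.T@(x[:2]-SEAT)).round(4),round(x[2]-A,3))
for n,c,z in(("tin",(227,145),.02),):
    print(s["color"][145,227],s["color"][196,202],s["color"][158,215],s["color"][208,457])
E
```

```text
t: 13.52
tcp_pos: [0.4822, 0.2231, 0.2203]
orientation: [0.658, 0.753, 0.0, -0.0]
contact_force: [0.7, -0.9, -0.6]
gripper_width: 0.0001
gripper_force: 0.0
t 13.525 local [-0.0622  0.3406] z 0.2203 F [ 0.7 -0.9 -0.6]
1323 567.0 5292 [0.0027 0.0018] -0.007
1056 379.0 4224 [0.0029 0.0025] -0.005
[22 23 24] [195 105  91] [131 124 112] [230  82  69]
```

```bash
python3 -m handwheel '[[0,0,0,0,0,0,1],[0,0,0,0,0,0,1]]' >/dev/null; python3 -c "
from station import hand_in
print(hand_in())"
```

```text
the job is handed in; nothing more can be done
None
```

The job is handed in at about 14 s of the 51 s allowed: the roll lies in the cradle's V with its far end against the red stop plate. The push along the V stalled there at about 11 N, and a final camera fit put the roll within 3 mm of the seat; the robot stands clear and never went near the tin, matchbox, bottle or peg.

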